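# Rehang an enclosure door on its lift-off hinges

### The arm

A 6-joint arm with a two-finger parallel gripper is mounted at the origin on a cart in front of the work surface, level with it; the furniture and walls round the work are solid. World frame = base frame: x ahead of the robot, y to its left, z up, the work surface at z = 0. Lengths are in m, angles in rad, forces in N, time in s.
With the tool pointing down it reaches from about 0.375 to 0.975 m from the base axis. Payload 3.8 kg.
Tool frame: the origin (TCP) lies midway between the tips of the shut fingers; the grasp point (between the pads) lies 19 mm behind it; z points along the fingers, y is the line along which they close (so a half turn about z gives the same grasp; the last joint's range is limited). The gripper opens to 85 mm and grips with 20 to 120 N. Pads are 22 mm wide; open, the fingers measure 114 mm over their backs; the gripper's body (76 mm by 85 mm) begins 54 mm behind the grasp point. The pads swing forward as they close: fully open they stand 13 mm farther back than shut.
Start: joints at [1.114, 0.264, 1.604, -0, 1.274, -0.037], TCP at [0.275, 0.616, 0.231] pointing down, gripper open.
Joint ranges: [-2.63, 2.63], [-0.94, 2.18], [0.31, 2.57], [-1.31, 4.45], [0, 2.66], [-2.55, 2.55]. Speed limits (rad/s): [2.57, 2.57, 3.14, 3.14, 3.14, 3.14].

### API

Orientations are given as a rotation vector (axis times angle).
In Python, from workcell import bot gives the robot as it stands.
- The arm moves only by the tool step_arm, never from a script. Its argument "motion" is a list of rows, each a list of 5 numbers: the finger opening in cm, from 0 to 8.54, then the shift along the tool's x, y, z in cm, then the turn about the tool's z in degrees. In form: [[claw, dx, dy, dz, twist], ...]. A call has 1 to 20 rows; each row is the pose to reach, as a shift and turn from the pose commanded when the call began, along the tool's axes at that moment; what a row does not reach only later rows make up. A row lasts 1/10 s, in which the tool goes at most 50 mm and 8.59 degrees, less where a joint would pass 70% of its speed; a pose out of reach is approached as far as the arm can. A call with a gripper value outside its range is refused whole. The fingers move at their own pace and stop on an object; "force" is the grip in N (left out, the last holds). Time passes only in rows, so rows that repeat a pose let the fingers close. It gives the time, the measured TCP pose, the force, the opening and the grip force at its end, in the units of the state.
- bot.read_state(): the state, without advancing time (a new reading comes with each control period).
- bot.read_camera(name): name is "scene" or "side" or "wrist"; returns (picture, depth): 480x640x3 uint8, red, green, blue; 480x640 float32, m along the optical axis (not along the pixel's ray), 0 where there is no reading.
- bot.calibration(name): a dict with "mtx" (3x3 intrinsics, pixels), "origin" and "orientation" of the camera in the world; the wrist camera has in their place "T_tool_cam" (4x4, takes a point from camera to tool coordinates, whose origin is the TCP and whose axes are the flange's). Camera axes: x right, y up, looking along -z (the intrinsics and any distortion apply to the point x, -y, -z); pixel columns grow to the right and rows downward; lengths in m; the calibration is good to about 2 mm. A picture is of the moment at which its call begins: read the wrist's pose just before it. calibration takes no time and is no camera call.
- bot.finish_job(): hands the job in; it is judged then, once.
The state is a dict: "time": time; "q": joint angles; "joint_vel": joint speeds; "joint_torque": joint torques, N m; "tool_pos": TCP position; "tcp_rot": TCP orientation; "wrist_force": force on the tool from outside, world axes, zero at the start; "torque": the same for the moment, N m; "width": opening from 0.0 (shut) to 1.0 (fully open); "grip_force": force on a finger pad.
Only numpy, scipy, OpenCV 4.12 (cv2) and the standard library are available. Lean on these libraries where they do the work, as an engineer would, in place of code of your own. Each camera call takes 0.05 s, during which the arm holds its last target. There are 200 camera calls.

### The job

The valve enclosure has been serviced: take its door from the panel stand, hang it back on the two upright hinge pins until both knuckles rest fully down on their brackets, then swing it shut until the spring catch holds it. Feel for the pins gently and never force the door or drop it on them, because the pins bend; leave the other things on the bench where they are.

Things in the scene. Friction and masses are not known exactly. Their poses are not given: they have to be found in the camera images.
- enclosure: Grey sheet-metal box, open at the front, 130 deep x 180 wide x 172 mm high (brass fittings on top, at the rear, reach 208), fixed. Origin under its centre; x from front to back, y to the left seen from the front, z up. Front face: plane x = -65 mm; a seal stands 8 mm proud round the opening (y -44 to 38, z 36 to 136). More than 80 N from the door on box or pins bends the pins.
- strip_middle (a point): Nominal hinge point, at x -79, y 66, z 118 mm of the enclosure, axes alike. A strip, clamped by screws in long slots at the left of the front, carries two brackets (round tops, radius 9, at z 118 and 38), each with an upright pin 8 mm thick, 15 mm tall, flat tip. Both pins share one vertical axis, within +/-10 mm of this point along the enclosure's y (not x): not measured, differs every time.
- catch (a point): Sprung round nose (radius 5 mm) that points down inside the top of the opening (enclosure x -56, y -1, z 103 mm). The bail inside the door snaps past it in the last 9 degrees or so of closing (3 to 10 N near the free edge); it then holds the door on the seal. Shut, the door's axes are parallel with the enclosure's.
- door: Grey pan 116 wide (y) x 124 high (z) x 12 mm thick (x), about 0.3 kg, upright in the stand. Origin at the middle of its lower edge; +y to the hinge edge, +x to the inner face. Plain upper edge (z 124), to be gripped across the 12 mm. Outside (-x) a bar handle at y -40, z 28 to 82, out to x -30; inside a bail at z 76, y -22 to 26, out to x 31. It opens towards the enclosure's -x.
- knuckle_low (a point): Centre of the underside of the door's lower knuckle, at x 0, y 69, z 14 mm of the door, axes alike. Knuckle: steel tube with upright axis, outer radius 9.5, bore 9.6 mm in diameter right through, 18 mm high. Lowered from straight above it would meet the upper pin first: bring the door in from the front or the left, this knuckle between the two brackets.
- knuckle_up (a point): Same for the upper knuckle, on the same axis at z 94 mm of the door. Hung, the undersides rest on the brackets' tops; the free edge droops up to 3 mm for play, and the door swings freely on the pins. It can be hung at any open angle; about square to the front is roomy.
- panel_stand: Black grooved stand, 100 x 90 mm, ribs 44 mm high, fixed, origin under its middle. The door stands with play in one groove, lower edge 8 mm above the bench, leaning up to 3 degrees; lift it straight up 40 mm to clear. A plain plate, top at 74 mm, stays in the other groove, 47 mm from the door on its inner side.
- spanner: Loose open-ended spanner lying flat, 147 mm long along its y; not part of the job.
- hex_key_l: Loose hex key lying flat, 94 mm long along its y; not part of the job.
- septa: Loose screw-top jar, 45 mm in diameter, 55 mm high; not part of the job.
- ptfe_tape: Loose roll of tape, 52 mm in diameter, 16 mm high; not part of the job.
- nut_carton: Loose small carton, 50 x 66 x 40 mm; not part of the job.
- brass_union: Loose brass union, 38 mm long along its y; not part of the job.
- leak_bottle: Loose dropper bottle, 32 mm in diameter, 98 mm high; not part of the job.

How it is judged:
By the outcome, as a careful person would: the job done as asked, in the order asked, and still so for the second after the job is handed in, with the robot touching nothing.
It also fails if it takes over 67 s, if anything falls off the work surface, if the arm or the gripper's body presses on something with over 40 N, if the wrist force passes 120 N, or if a joint passes its speed limit or range.

## Working session

There is one attempt and no reset: what is moved stays moved. The work goes in short steps, Python scripts to look and compute and a tool call to move; the robot and the scene stay as the last step left them, time stands still between calls to the robot, and variables do not carry over. Pictures are saved under pics/ and viewed, at most 10 in all, crops included, and the job is handed in when it is done.

Besides the shell and the picture viewer there is one more tool, called after "Request:" as a command line: name --pt "numbers of a row" for each row, then --argument value for the rest. step_arm: Moves the arm, as the interface text tells. Its arguments: {"type":"object","properties":{"motion":{"type":"array","items":{"type":"array","items":{"type":"number"}}},"force":{"type":"number"}},"required":["motion"]}

```bash
ls; mkdir -p pics
cat > h.py <<'E'
import numpy as np, cv2
from scipy.spatial.transform import Rotation as R
from workcell import bot
def cam(name):
    s=bot.read_state(); im,d=bot.read_camera(name); c=bot.calibration(name)
    K=np.array(c["mtx"])
    if name=="wrist":
        T=np.eye(4);T[:3,:3]=R.from_rotvec(s["tcp_rot"]).as_matrix();T[:3,3]=s["tool_pos"]
        T=T@np.array(c["T_tool_cam"])
    else:
        T=np.eye(4);o=np.array(c["orientation"]);T[:3,:3]=o if o.shape==(3,3) else R.from_rotvec(o).as_matrix();T[:3,3]=c["origin"]
    return im,d,K,T
def pts(d,K,T):
    v,u=np.mgrid[:480,:640]
    x=(u-K[0,2])/K[0,0]*d;y=(v-K[1,2])/K[1,1]*d
    P=np.stack([x,-y,-d],-1)@T[:3,:3].T+T[:3,3]
    P[d==0]=np.nan
    return P
def ray(u,v,K,T):
    r=T[:3,:3]@np.array([(u-K[0,2])/K[0,0],-(v-K[1,2])/K[1,1],-1]);return T[:3,3],r
def save(n,im): cv2.imwrite(f"pics/{n}.png",im[...,::-1])
E
python3 - <<'E'
from h import *
for n in("scene","side"):
    im,d,K,T=cam(n); save(n,im); np.savez(n,im=im,d=d,K=K,T=T); print(n,K,T.round(3),bot.calibration(n).keys())
c=bot.calibration("wrist");print(c); print(bot.read_state())
E
```

```text
pics
scene [[518.50464271   0.         323.21353045]
 [  0.         518.50464271 238.20196916]
 [  0.           0.           1.        ]] [[-0.571  0.346 -0.745 -0.195]
 [-0.821 -0.22   0.527  0.622]
 [ 0.018  0.912  0.409  0.506]
 [ 0.     0.     0.     1.   ]] dict_keys(['mtx', 'origin', 'orientation'])
side [[553.1425946    0.         319.45761098]
 [  0.         553.1425946  242.5414253 ]
 [  0.           0.           1.        ]] [[-0.881 -0.32   0.348  0.968]
 [ 0.472 -0.568  0.674  0.985]
 [-0.018  0.758  0.652  0.922]
 [ 0.     0.     0.     1.   ]] dict_keys(['mtx', 'origin', 'orientation'])
{'mtx': array([[379.12837102,   0.        , 313.20364979],
       [  0.        , 379.12837102, 240.73289212],
       [  0.        ,   0.        ,   1.        ]]), 'T_tool_cam': array([[ 2.85487201e-04,  9.62958134e-01,  2.69650794e-01,
         6.75771666e-02],
       [ 9.99999946e-01, -3.18296582e-04,  7.79493234e-05,
        -6.98902347e-04],
       [ 1.60890861e-04,  2.69650757e-01, -9.62958173e-01,
        -1.42925726e-01],
       [ 0.00000000e+00,  0.00000000e+00,  0.00000000e+00,
         1.00000000e+00]])}
{'time': 0.1, 'q': array([ 1.11410856e+00,  2.64685790e-01,  1.60523853e+00, -8.69881699e-07,
        1.27370773e+00, -3.68957341e-02]), 'joint_vel': array([-6.29562901e-04, -2.52491133e-03, -3.30908398e-03,  3.01017998e-04,
       -5.64653044e-05,  4.27658624e-04]), 'joint_torque': array([ 6.43069925e-04, -5.16709685e+01, -3.68587232e+01, -1.97436493e-04,
        6.33113828e-03, -5.28887568e-06]), 'tool_pos': array([0.27481719, 0.61579774, 0.23008057]), 'tcp_rot': array([-0.65447223, -3.07215491,  0.00310624]), 'wrist_force': array([ 0.13843525, -0.32041252, -0.22723459]), 'torque': array([-0.01908034, -0.00358538,  0.01526683]), 'grip_force': 0.0, 'width': 1.0019762351875703}
```

View pics/scene.png

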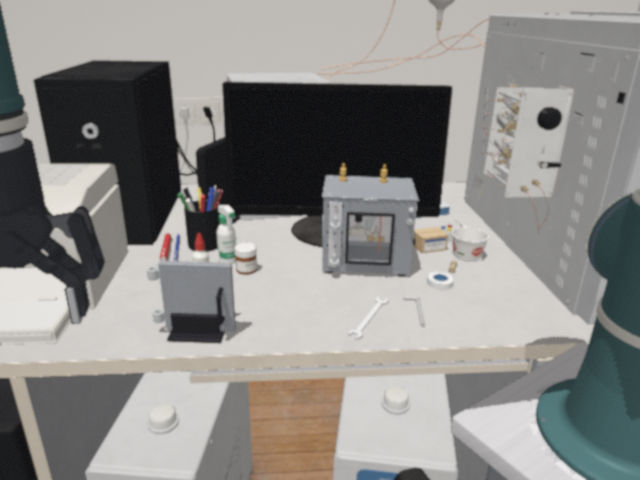

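View pics/side.png

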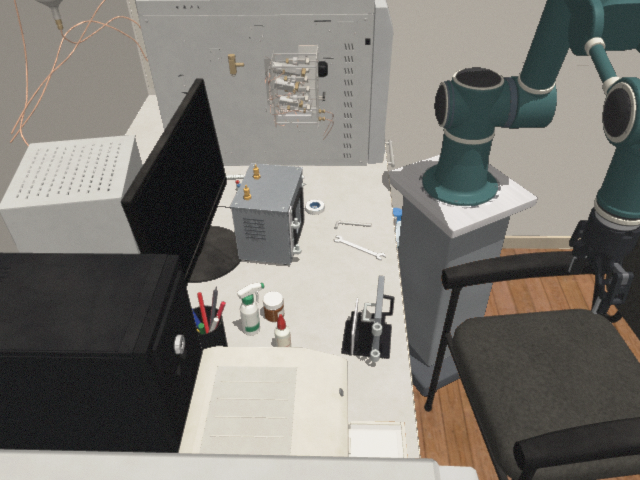

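The scene picture shows the door at columns 162–235, rows 260–335, with its knuckles on the left at (152,272) and (157,316) and the handle near column 220. The enclosure is at columns 323–417, with the hinge strip near column 336. Next I'll measure both from depth.

Run:
```python
from h import *
L={}
for n in("scene","side"):
    f=np.load(n+".npz"); L[n]=(f["im"],pts(f["d"],f["K"],f["T"]),f["K"],f["T"])
for n in L:
    im,P,K,T=L[n]
    # coarse location
    for nm,(u,v) in (dict(door=(190,285),encl=(370,195),top=(372,188),jar=(245,258)) if n=="scene" else dict(encltop=(275,185),doortop=(381,285),plate=(355,315))).items(): print(n,nm,P[v,u].round(4))
# enclosure top
for n,c0 in(("side",None),("scene",None)):
    im,P,K,T=L[n]
    c=P[185,275] if n=="side" else P[188,372]
    m=(abs(P[...,2]-0.172)<0.008)&(np.linalg.norm(P[...,:2]-c[:2],axis=-1)<0.17)
    k,lab,st,ce=cv2.connectedComponentsWithStats(m.astype(np.uint8))
    i=1+st[1:,4].argmax();Q=P[lab==i]
    (cx,cy),(w,h),a=cv2.minAreaRect((Q[:,:2]*1000).astype(np.float32))
    print(n,"encl top",st[i],(cx,cy),(w,h),a,"z",np.median(Q[:,2]))
    np.save(n+"_top",Q)
# door in scene
im,P,K,T=L["scene"]
c=P[285,190]
m=np.zeros((480,640),bool);m[262:310,165:215]=1
Q=P[m&np.isfinite(P[...,2])]
mu=np.median(Q,0);Q=Q[np.linalg.norm(Q-mu,axis=1)<0.1]
for _ in range(4):
    mu=Q.mean(0);nrm=np.linalg.svd(Q-mu,full_matrices=False)[2][2]
    Q=Q[abs((Q-mu)@nrm)<0.004]
print("door plane",mu,nrm,len(Q),np.degrees(np.arctan2(nrm[1],nrm[0])),np.degrees(np.arcsin(nrm[2])))
for n in L:
    im,P,K,T=L[n]
    m=(P[...,2]>0.118)&(P[...,2]<0.145)&(np.linalg.norm(P[...,:2]-mu[:2],axis=-1)<0.13)
    q=P[m];print(n,"door top pts",len(q),np.percentile(q[:,2],[50,95]),cv2.minAreaRect((q[:,:2]*1000).astype(np.float32)))
```

```text
scene door [0.5166 0.3771 0.0957]
scene encl [ 0.5347 -0.004   0.1712]
scene top [ 0.5675 -0.0363  0.1705]
scene jar [0.6627 0.2081 0.0376]
side encltop [ 0.5611 -0.0258  0.1722]
side doortop [0.5009 0.3447 0.1324]
side plate [0.5589 0.3431 0.073 ]
side encl top [ 230  163   73   51 2529] (577.9232177734375, -32.46882629394531) (191.64939880371094, 135.5781707763672) 52.35386657714844 z 0.17186683016359183
scene encl top [ 323  176   96   27 2177] (574.0986938476562, -34.37101745605469) (183.58193969726562, 141.64334106445312) 52.1279411315918 z 0.17186418630523775
door plane [0.51774633 0.37799755 0.092632  ] [ 0.80226726 -0.59694471 -0.0049246 ] 2303 -36.65190777851799 -0.28216007945276317
scene door top pts 873 [0.12706357 0.13272769] ((520.0199584960938, 374.69866943359375), (135.0365753173828, 20.00836753845215), 50.84096908569336)
side door top pts 338 [0.13105666 0.13409443] ((526.6405029296875, 374.962158203125), (134.00076293945312, 17.043010711669922), 54.501304626464844)
```

Request:
step_arm --pt "8.5 -3 -1.2 0 -7" --pt "8.5 -6.5 -2.6 0 -15" --pt "8.5 -10 -4 0 -23" --pt "8.5 -13.5 -5.4 1 -31" --pt "8.5 -17 -6.8 2 -39" --pt "8.5 -20.5 -8.2 3 -47" --pt "8.5 -24 -9.6 3 -55" --pt "8.5 -27.5 -11 3 -63" --pt "8.5 -30.5 -12.2 3 -71" --pt "8.5 -32.2 -12.9 3 -77.3" --pt "8.5 -32.2 -12.9 3 -77.3" --pt "8.5 -32.2 -12.9 3 -77.3" --pt "8.5 -32.2 -12.9 3 -77.3"

```text
time: 1.4
tool_pos: [0.5157, 0.368, 0.201]
tcp_rot: [1.406, -2.808, -0.001]
wrist_force: [0.9, -0.3, 0.0]
width: 0.996
grip_force: 0.0
```

Run:
```python
from h import *
im,d,K,T=cam("wrist");save("w1",im);np.savez("w1",im=im,d=d,K=K,T=T)
P=pts(d,K,T);s=bot.read_state();print(s["time"],s["tool_pos"],s["tcp_rot"],s["q"])
yaw=np.radians(-36.65);ex=np.array([np.cos(yaw),np.sin(yaw)]);ey=np.array([-ex[1],ex[0]]);o=np.array([.517,.3665])
m=(P[...,2]>0.125)&(P[...,2]<0.14)&(np.linalg.norm(P[...,:2]-o,axis=-1)<.13)
q=P[m];print(len(q),np.median(q[:,2]));(c,sz,a)=cv2.minAreaRect((q[:,:2]*1000).astype(np.float32));print(c,sz,a)
m=(P[...,2]>0.108)&(P[...,2]<0.1235)&(np.linalg.norm(P[...,:2]-o-ey*.069,axis=-1)<.02)
q=P[m];print("knuckle",len(q),np.median(q,0),q.min(0),q.max(0))
```

```text
1.45 [0.51565929 0.36811314 0.2010412 ] [ 1.40758759e+00 -2.80795063e+00 -4.77655391e-04] [ 5.80458819e-01  2.06842105e-01  1.73034140e+00  3.96658308e-04
  1.20496134e+00 -1.91983198e+00]
3743 0.13216148447791148
(518.7017211914062, 365.71990966796875) (115.75615692138672, 11.515739440917969) 53.41386032104492
knuckle 476 [0.56172258 0.42362877 0.11963071] [0.5498584  0.40266175 0.10807378] [0.56886447 0.43064957 0.12164467]
```

View pics/w1.png

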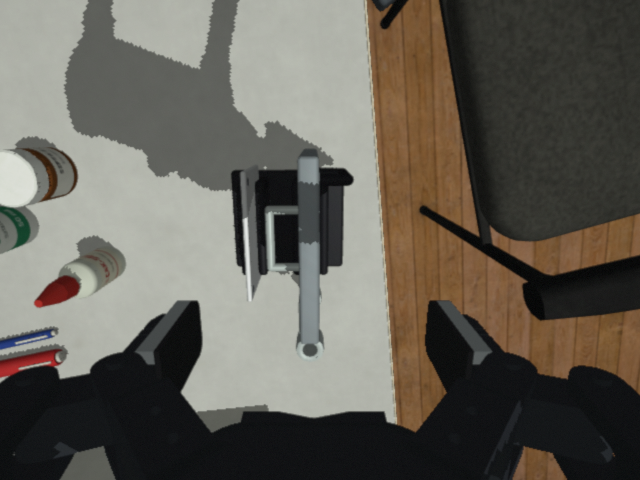

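The wrist picture shows the door's top edge at column 309, rows 150–340. The upper knuckle's bore is at (310,350) and the white plate is near column 250. Next I'll look at the pins.

Request:
step_arm --pt "8.5 2 -1.4 -0.9 8" --pt "8.5 4 -2.8 -0.9 16" --pt "8.5 6 -4.2 -0.9 24" --pt "8.5 8 -5.6 -0.9 32" --pt "8.5 10 -7 -0.9 40" --pt "8.5 12 -8.4 -0.9 48" --pt "8.5 14 -9.8 -0.9 56" --pt "8.5 16 -11.2 -0.9 64" --pt "8.5 18 -12.6 -0.9 72" --pt "8.5 20 -14 -0.9 80" --pt "8.5 21.7 -15 -0.9 88" --pt "8.5 21.7 -15 -0.9 91" --pt "8.5 21.7 -15 -0.9 91" --pt "8.5 21.7 -15 -0.9 91" --pt "8.5 21.7 -15 -0.9 91"

```text
time: 2.95
tool_pos: [0.5068, 0.1045, 0.2103]
tcp_rot: [1.013, 2.974, 0.0]
wrist_force: [-0.2, -0.2, -0.2]
width: 0.996
grip_force: 0.0
```

Run:
```python
from h import *
im,d,K,T=cam("wrist");save("w2",im);np.savez("w2",im=im,d=d,K=K,T=T)
P=pts(d,K,T);s=bot.read_state();print(s["time"],s["tool_pos"],s["tcp_rot"],s["q"])
m=(abs(P[...,2]-.172)<.004)&(P[...,0]>.4)
q=P[m];print(len(q),np.median(q[:,2]),cv2.minAreaRect((q[:,:2]*1000).astype(np.float32)))
h=np.array([.553,.067])
for a,b in((.112,.122),(.124,.136),(.033,.043),(.046,.058)):
    m=(P[...,2]>a)&(P[...,2]<b)&(np.linalg.norm(P[...,:2]-h,axis=-1)<.03)
    v,u=np.nonzero(m);q=P[m]
    if len(q):print(a,len(q),np.median(q,0).round(4),q.min(0).round(4),q.max(0).round(4),u.min(),u.max(),v.min(),v.max())
```

```text
3.0 [0.50684771 0.10446795 0.21030749] [-1.01366881e+00 -2.97355245e+00 -1.63760258e-04] [ 1.55066855e-01 -2.07722936e-02  1.96086739e+00  1.04186946e-04
  1.20145834e+00 -7.58686201e-01]
5091 0.1722481901422592 ((539.0269165039062, -5.0188751220703125), (187.02386474609375, 42.50648498535156), 70.78946685791016)
0.112 932 [0.5562 0.0667 0.1181] [0.5435 0.0402 0.112 ] [0.5812 0.077  0.122 ] 273 348 313 350
0.124 968 [0.559  0.0629 0.1306] [0.5434 0.04   0.124 ] [0.581  0.0769 0.136 ] 271 349 328 362
0.033 542 [0.5568 0.0661 0.0383] [0.5416 0.0382 0.033 ] [0.5811 0.077  0.043 ] 280 340 273 301
0.046 445 [0.5586 0.063  0.0526] [0.5436 0.0402 0.046 ] [0.5813 0.0771 0.0579] 281 341 284 309
```

View pics/w2.png

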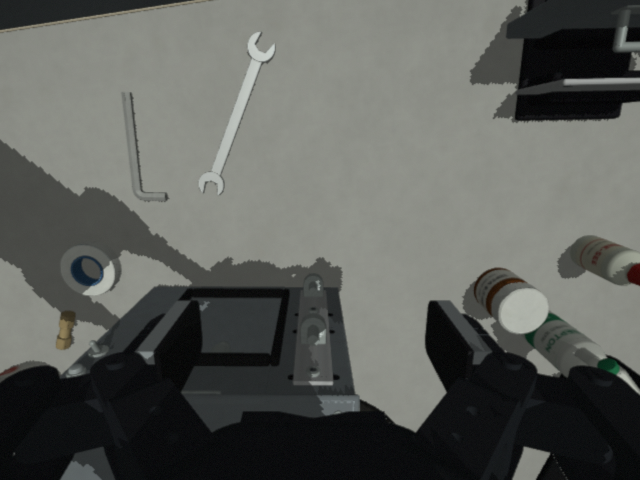

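The wrist picture shows the hinge strip near columns 295–332, the upper bracket and pin around (314,325), and the lower one around (313,283). The box's upper front edge lies near row 395. I'll take an enlarged crop, and compute the box's front plane and left side.

Run:
```python
from h import *
f=np.load("w2.npz");im=f["im"]
c=im[262:352,260:370];save("w2c",cv2.resize(c,None,fx=6.5,fy=6.5,interpolation=cv2.INTER_CUBIC))
P=pts(f["d"],f["K"],f["T"])
# front plane, region between z .06 and .165
yaw=np.radians(-37.8);ex=np.array([np.cos(yaw),np.sin(yaw)]);ey=np.array([-ex[1],ex[0]]);c0=np.array([.576,-.033])
l=(P[...,:2]-c0);X=l@ex;Y=l@ey;Z=P[...,2]
m=(abs(X+.065)<.008)&(Z>.145)&(Z<.168)&(abs(Y)<.09)
print("front",m.sum(),np.polyfit(Y[m],X[m],1),np.median(X[m]))
m=(abs(X+.065)<.008)&(Z>.01)&(Z<.165)&(Y>.08)&(Y<.1)
q=np.sort(Y[m]);print("left edge Y",q[[-200,-50,-10,-1]] if len(q)>200 else q[-5:])
g=np.load("side_top.npy");X2=(g[:,:2]-c0)@ex;Y2=(g[:,:2]-c0)@ey
print("side top",np.percentile(X2,[0,1,3,97,99,100]),np.percentile(Y2,[0,1,3,97,99,100]))
g=np.load("scene_top.npy");X2=(g[:,:2]-c0)@ex;Y2=(g[:,:2]-c0)@ey
print("scene top",np.percentile(X2,[0,1,3,97,99,100]),np.percentile(Y2,[0,1,3,97,99,100]))
# top disc at bracket z=118
for a,b in((.116,.1205),(.036,.0405),(.131,.136),(.051,.056)):
    m=(Z>a)&(Z<b)&(X>-.092)&(X<-.072)&(abs(Y-.066)<.025)
    v,u=np.nonzero(m)
    if len(v):print(a,m.sum(),"X",X[m].min(),X[m].max(),"Y",Y[m].min(),Y[m].max(),"uv",u.mean(),v.mean())
```

```text
front 4243 [ 0.00522979 -0.0644645 ] -0.0636896442599182
left edge Y [0.08865666 0.08974669 0.09008303 0.09025433]
side top [-0.0667011  -0.06508394 -0.06299432  0.06318171  0.06598609  0.06910654] [-0.09422247 -0.08932218 -0.08448594  0.09154779  0.09327055  0.09751133]
scene top [-0.07150468 -0.06927887 -0.06803519  0.05919882  0.06351754  0.07008181] [-0.09407679 -0.09150809 -0.08785853  0.08391045  0.08755304  0.08960148]
0.116 340 X -0.0868560866419893 -0.07206769975746802 Y 0.041730344779037885 0.07486821426170369 uv 313.1823529411765 325.6794117647059
0.036 203 X -0.08700674336538491 -0.0720924129062104 Y 0.05770551861607077 0.0747580201606186 uv 313.38916256157637 282.2857142857143
0.131 118 X -0.08192564827896931 -0.07402634377196254 Y 0.06188858766695021 0.06974096956263144 uv 313.06779661016947 339.10169491525426
0.051 67 X -0.08143791012834546 -0.07377497084717051 Y 0.06235406328032194 0.06920932289821471 uv 313.0 290.8805970149254
```

View pics/w2c.png

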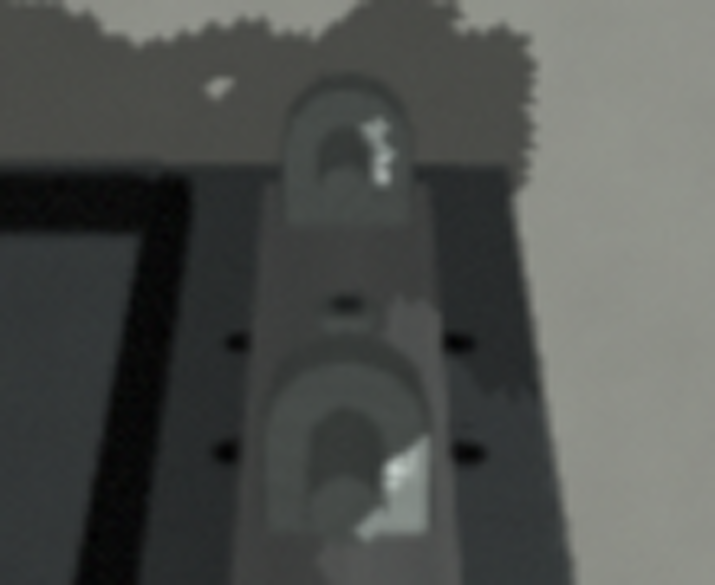

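The crop shows the upper pin shaft at crop (345,460) and the lower one at (345,155). The depth readings put both pins on one vertical axis, at local y 65.8 mm. I'll go back and straddle the door's top edge.

Request:
step_arm --pt "5 1.3 1.9 0 -8" --pt "5 2.6 3.8 0 -16" --pt "5 3.9 5.7 0 -24" --pt "5 5.2 7.6 0 -32" --pt "5 6.5 9.5 0 -40" --pt "5 7.8 11.4 0 -48" --pt "5 9.1 13.3 0 -56" --pt "5 10.4 15.2 0 -64" --pt "5 11.7 17.1 0 -72" --pt "5 13 19 0 -80" --pt "5 14.3 20.9 0 -88" --pt "5 15.03 22.31 0 -91.1" --pt "5 15.03 22.31 0 -91.1" --pt "5 15.03 22.31 2 -91.1" --pt "5 15.03 22.31 4 -91.1" --pt "5 15.03 22.31 6 -91.1" --pt "5 15.03 22.31 8 -91.1" --pt "5 15.03 22.31 9.8 -91.1" --pt "5 15.03 22.31 10.8 -91.1" --pt "5 15.03 22.31 10.8 -91.1"

```text
time: 5.0
tool_pos: [0.5233, 0.3709, 0.1003]
tcp_rot: [1.408, -2.804, 0.001]
wrist_force: [-0.3, -0.6, 0.4]
width: 0.586
grip_force: 0.0
```

Request:
step_arm --force 50 --pt "3 0 0 0 0" --pt "2 0 0 0 0" --pt "1.5 0 0 0 0" --pt "1 0 0 0 0" --pt "0.6 0 0 0 0" --pt "0.6 0 0 0 0" --pt "0.6 0 0 0 0" --pt "0.6 0 0 0 0"

```text
time: 5.8
tool_pos: [0.5249, 0.3731, 0.1037]
tcp_rot: [-1.41, 2.806, 0.002]
wrist_force: [-2.4, 1.3, 6.7]
width: 0.13
grip_force: 49.8
```

Request:
step_arm --pt "0.6 0 0 -0.5 0" --pt "0.6 0 0 -1.5 0" --pt "0.6 0 0 -3 0" --pt "0.6 0 0 -5 0" --pt "0.6 0 0 -7 0" --pt "0.6 0 0 -9 0" --pt "0.6 0 0 -11 0" --pt "0.6 0 0 -12 0" --pt "0.6 0 0 -12 0" --pt "0.6 0 0 -12 0" --pt "0.6 0 0 -12 0" --pt "0.6 0 0 -12 0"

```text
time: 7.0
tool_pos: [0.5239, 0.3716, 0.2206]
tcp_rot: [1.409, -2.805, 0.001]
wrist_force: [-0.0, 0.1, -3.4]
width: 0.131
grip_force: 48.9
```

Run:
```python
from h import *
im,d,K,T=cam("wrist");save("w3",im);np.savez("w3",im=im,d=d,K=K,T=T)
s=bot.read_state();print(s["time"],s["tool_pos"],s["tcp_rot"],s["wrist_force"],s["torque"],s["width"])
Tt=np.array(bot.calibration("wrist")["T_tool_cam"])
P=pts(d,K,Tt)  # tool coords
for lo,hi in((-.045,-.02),):
    m=(P[...,2]>lo)&(P[...,2]<hi)&(abs(P[...,1])<.02)&(P[...,0]>.015)&(P[...,0]<.09)
    q=P[m];print(m.sum(),q.min(0),q.max(0),np.median(q,0))
    t=q[abs(q[:,2]-np.median(q[:,2]))<.002]
    print(len(t),cv2.minAreaRect((t[:,:2]*1000).astype(np.float32)))
    b=np.round(t[:,0],2)
    for x in np.unique(b):
        k=t[b==x];print(x,k[:,1].min().round(4),k[:,1].max().round(4),k[:,2].mean().round(4))
    print("xmax pct",np.percentile(t[:,0],[99,99.9,100]))
```

```text
7.05 [0.52405759 0.37172953 0.22080145] [ 1.40923848e+00 -2.80512017e+00  5.15089464e-04] [ 0.41970648  0.1249677  -2.15630695] [ 0.01401206 -0.01799796  0.01237643] 0.13012759793413076
6251 [ 0.01500152 -0.00679152 -0.03102904] [ 0.06730009  0.00528811 -0.0253692 ] [ 0.04344136 -0.0009015  -0.02852814]
6163 ((41.14982604980469, -0.7541685104370117), (11.990825653076172, 52.29471969604492), 89.95067596435547)
0.02 -0.0066 0.0051 -0.0285
0.03 -0.0067 0.0053 -0.0285
0.04 -0.0067 0.0052 -0.0285
0.05 -0.0068 0.0052 -0.0286
0.06 -0.0067 0.0052 -0.0285
0.07 -0.0065 0.005 -0.0282
xmax pct [0.06673412 0.06729179 0.06730009]
```

View pics/w3.png

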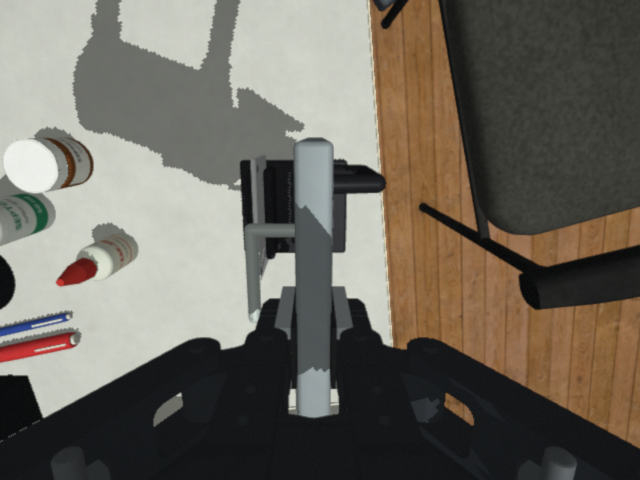

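The wrist picture shows the door gripped square, with its top edge at columns 295–333 and its free end at row 140. In the tool frame the door centre is at y = −0.75 mm and the knuckle axis at x = −59.8 mm. Next I'll carry it to a point in front of the hinge.

Request:
step_arm --pt "0.6 1.5 -0.6 0 6" --pt "0.6 3.5 -1.5 0 13" --pt "0.6 5.5 -2.4 0 21" --pt "0.6 7.5 -3.3 0 29" --pt "0.6 9.5 -4.2 0 37" --pt "0.6 11.5 -5 0 45" --pt "0.6 13.5 -5.9 0 53" --pt "0.6 15.5 -6.8 0 61" --pt "0.6 17.5 -7.6 0 69" --pt "0.6 19.5 -8.5 0 77" --pt "0.6 21.3 -9.3 0 85" --pt "0.6 22.36 -9.71 1 91" --pt "0.6 22.36 -9.71 3 91" --pt "0.6 22.36 -9.71 5 91" --pt "0.6 22.36 -9.71 7 91" --pt "0.6 22.36 -9.71 8 91" --pt "0.6 22.36 -9.71 8.2 91" --pt "0.6 22.36 -9.71 8.2 91" --pt "0.6 22.36 -9.71 8.2 91" --pt "0.6 22.36 -9.71 8.2 91"

```text
time: 9.05
tool_pos: [0.47, 0.1351, 0.1415]
tcp_rot: [1.013, 2.972, 0.002]
wrist_force: [0.7, 0.5, -2.5]
width: 0.13
grip_force: 48.9
```

```bash
cat > st.py <<'E'
from h import *
import sys
# state and shift needed: target knuckle over pin, in tool axes
s=bot.read_state();M=R.from_rotvec(s["tcp_rot"]).as_matrix()
pin=np.array([.55485,.06668]);k=np.array([-.0598,-.00075,0])
d=np.r_[pin-(s["tool_pos"]+M@k)[:2],0]
print("t",s["time"],"tcp",s["tool_pos"].round(4),"yawY",np.degrees(np.arctan2(M[1,1],M[0,1])).round(2),"tilt",M[2].round(4))
print("F tool",(M.T@s["wrist_force"]).round(2),"T tool",(M.T@s["torque"]).round(3),"w",s["width"].round(3),s["grip_force"])
print("shift to pin, tool mm",(M.T@d*1000).round(2),"z above seat mm",(s["tool_pos"][2]-.1195)*1000)
E
python3 st.py
python3 - <<'E'
from h import *
f=np.load("w2.npz");P=pts(f["d"],f["K"],f["T"])
h=np.array([.55485,.06668])
for a,b in((.131,.136),(.051,.056)):
    m=(P[...,2]>a)&(P[...,2]<b)&(np.linalg.norm(P[...,:2]-h,axis=-1)<.007);q=P[m]
    print(cv2.minEnclosingCircle((q[:,:2]*1000).astype(np.float32)),q.mean(0))
E
```

```text
t 9.05 tcp [0.47   0.1351 0.1415] yawY 52.35 tilt [-0.0014  0.0017 -1.    ]
((554.78271484375, 66.77425384521484), 4.112011909484863) [0.5544927  0.06703428 0.13317057]
((554.974365234375, 66.5384292602539), 3.9470643997192383) [0.5548019  0.06669161 0.05315849]Traceback (most recent call last):
  File "st.py", line 8, in <module>
    print("F tool",(M.T@s["wrist_force"]).round(2),"T tool",(M.T@s["torque"]).round(3),"w",s["width"].round(3),s["grip_force"])
                                                                                           ^^^^^^^^^^^^^^^^
AttributeError: 'float' object has no attribute 'round'
```

Request:
step_arm --pt "0.6 -1 -0.05 0 0" --pt "0.6 -2 -0.1 0 0" --pt "0.6 -3 -0.16 0 0" --pt "0.6 -4 -0.16 0 0" --pt "0.6 -4.6 -0.16 0 0" --pt "0.6 -4.92 -0.16 0 0" --pt "0.6 -4.92 -0.16 0 0" --pt "0.6 -4.92 -0.16 0 0" --pt "0.6 -4.92 -0.16 0 0"

```text
time: 9.95
tool_pos: [0.5067, 0.1036, 0.1402]
tcp_rot: [-1.013, -2.973, 0.0]
wrist_force: [0.1, 0.1, -2.1]
width: 0.129
grip_force: 48.9
```

```bash
sed -i 's/s\["width"\].round(3)/round(s["width"],3)/' st.py; python3 st.py
```

```text
t 9.95 tcp [0.5067 0.1036 0.1402] yawY 52.36 tilt [ 4.e-04 -2.e-04 -1.e+00]
F tool [-0.01  0.14  2.14] T tool [-0.026  0.031 -0.006] w 0.129 48.91554594039917
shift to pin, tool mm [-0.89  0.89 -0.  ] z above seat mm 20.654446231212294
```

Request:
step_arm --pt "0.6 -0.09 0.09 0 0" --pt "0.6 -0.09 0.09 0 0" --pt "0.6 -0.09 0.09 0.2 0" --pt "0.6 -0.09 0.09 0.3 0" --pt "0.6 -0.09 0.09 0.3 0" --pt "0.6 -0.09 0.09 0.3 0"

```text
time: 10.55
tool_pos: [0.5082, 0.1036, 0.1372]
tcp_rot: [-1.014, -2.973, 0.0]
wrist_force: [-0.5, 0.3, -2.7]
width: 0.132
grip_force: 48.9
```

```bash
python3 st.py
```

```text
t 10.55 tcp [0.5082 0.1036 0.1372] yawY 52.35 tilt [ 2.e-04 -2.e-04 -1.e+00]
F tool [ 0.56 -0.03  2.7 ] T tool [-0.003 -0.059  0.004] w 0.132 48.93262982368469
shift to pin, tool mm [ 0.33 -0.02  0.  ] z above seat mm 17.674432354319787
```

Request:
step_arm --pt "0.6 0.03 0 0.1 0" --pt "0.6 0.03 0 0.2 0" --pt "0.6 0.03 0 0.3 0" --pt "0.6 0.03 0 0.4 0" --pt "0.6 0.03 0 0.45 0" --pt "0.6 0.03 0 0.45 0"

```text
time: 11.15
tool_pos: [0.5078, 0.1037, 0.1324]
tcp_rot: [-1.014, -2.973, 0.001]
wrist_force: [-1.2, 0.3, -2.3]
width: 0.132
grip_force: 49.0
```

```bash
python3 st.py
```

```text
t 11.15 tcp [0.5078 0.1037 0.1324] yawY 52.35 tilt [ 5.e-04 -6.e-04 -1.e+00]
F tool [ 1.12 -0.53  2.26] T tool [0.089 0.144 0.006] w 0.132 48.965710401535034
shift to pin, tool mm [-0.12  0.18 -0.  ] z above seat mm 12.887723731013129
```

Request:
step_arm --pt "0.6 0 0 0.1 0" --pt "0.6 0 0 0.2 0" --pt "0.6 0 0 0.3 0" --pt "0.6 0 0 0.4 0" --pt "0.6 0 0 0.5 0" --pt "0.6 0 0 0.5 0"

```text
time: 11.75
tool_pos: [0.5079, 0.1038, 0.1275]
tcp_rot: [-1.014, -2.973, 0.0]
wrist_force: [-0.9, 0.0, -2.3]
width: 0.131
grip_force: 48.9
```

```bash
python3 st.py
```

```text
t 11.75 tcp [0.5079 0.1038 0.1275] yawY 52.35 tilt [ 4.e-04 -4.e-04 -1.e+00]
F tool [ 0.73 -0.52  2.3 ] T tool [0.325 0.256 0.134] w 0.131 48.94467294216156
shift to pin, tool mm [-0.05  0.1  -0.  ] z above seat mm 7.974889859647172
```

Request:
step_arm --pt "0.6 0 0 0.1 0" --pt "0.6 0 0 0.2 0" --pt "0.6 0 0 0.3 0" --pt "0.6 0 0 0.4 0" --pt "0.6 0 0 0.5 0" --pt "0.6 0 0 0.6 0" --pt "0.6 0 0 0.6 0" --pt "0.6 0 0 0.6 0"

```text
time: 12.55
tool_pos: [0.5079, 0.1038, 0.1215]
tcp_rot: [-1.014, -2.973, 0.0]
wrist_force: [-3.2, -0.7, -2.4]
width: 0.133
grip_force: 49.0
```

```bash
python3 st.py
```

```text
t 12.55 tcp [0.5079 0.1038 0.1215] yawY 52.35 tilt [ 3.e-04 -3.e-04 -1.e+00]
F tool [ 2.12 -2.51  2.44] T tool [0.495 0.373 0.158] w 0.133 49.00802493095398
shift to pin, tool mm [-0.04  0.05 -0.  ] z above seat mm 2.027071184947646
```

Request:
step_arm --pt "0.6 0.02 -0.02 0.05 0" --pt "0.6 0.02 -0.02 0.1 0" --pt "0.6 0.02 -0.02 0.15 0" --pt "0.6 0.02 -0.02 0.18 0" --pt "0.6 0.02 -0.02 0.18 0"

```text
time: 13.05
tool_pos: [0.5079, 0.1038, 0.12]
tcp_rot: [1.014, 2.973, -0.0]
wrist_force: [-2.7, -0.7, -2.4]
width: 0.133
grip_force: 49.2
```

```bash
python3 st.py
```

```text
t 13.05 tcp [0.5079 0.1038 0.12  ] yawY 52.35 tilt [-1.e-04  0.e+00 -1.e+00]
F tool [ 1.67 -2.18  2.41] T tool [0.446 0.374 0.103] w 0.133 49.153804779052734
shift to pin, tool mm [-0.05  0.1   0.  ] z above seat mm 0.47143108527600286
```

Request:
step_arm --pt "0.6 0 0 0.03 0" --pt "0.6 0 0 0.06 0" --pt "0.6 0 0 0.09 0" --pt "0.6 0 0 0.09 0"

```text
time: 13.45
tool_pos: [0.5079, 0.1039, 0.1198]
tcp_rot: [1.014, 2.973, 0.0]
wrist_force: [-5.4, -0.4, 3.9]
width: 0.133
grip_force: 50.0
```

```bash
python3 st.py
```

```text
t 13.45 tcp [0.5079 0.1039 0.1198] yawY 52.34 tilt [-1.e-04  3.e-04 -1.e+00]
F tool [ 4.   -3.62 -3.85] T tool [0.742 0.596 0.191] w 0.133 50.02124726772308
shift to pin, tool mm [-0.1  -0.07 -0.  ] z above seat mm 0.2687085821092977
```

The knuckles have seated: the measured vertical force changed from −2.4 to +3.9 N right at the expected height. I'll release and rise clear.

Request:
step_arm --pt "0.9 0 0 -0.05 0" --pt "1.3 0 0 -0.05 0" --pt "2 0 0 -0.05 0" --pt "3 0 0 -0.05 0" --pt "3 0 0 -0.05 0" --pt "3 0 0 -0.05 0" --pt "3 0 0 -1 0" --pt "3 0 0 -2.5 0" --pt "3 0 0 -4 0" --pt "3 0 0 -5.5 0" --pt "3 0 0 -6 0" --pt "3 0 0 -6 0"

```text
time: 14.65
tool_pos: [0.509, 0.104, 0.1811]
tcp_rot: [1.013, 2.971, 0.003]
wrist_force: [-0.9, -0.5, 0.1]
width: 0.35
grip_force: 0.0
```

```bash
python3 st.py
python3 - <<'E'
from h import *
im,d,K,T=cam("wrist");save("w4",im);P=pts(d,K,T)
h=np.array([.55487,.06666])
m=(P[...,2]>.138)&(P[...,2]<.153)&(np.linalg.norm(P[...,:2]-h,axis=-1)<.16)
k,lab,stt,ce=cv2.connectedComponentsWithStats(m.astype(np.uint8));i=1+stt[1:,4].argmax()
q=P[lab==i];print(len(q),cv2.minAreaRect((q[:,:2]*1000).astype(np.float32)))
r=np.linalg.norm(q[:,:2]-h,axis=1)
for a in range(0,140,20):
    s=(r>a/1000)&(r<(a+20)/1000)
    if s.sum()>20:print(a,s.sum(),np.median(q[s,2]).round(4))
E
```

```text
t 14.65 tcp [0.509  0.104  0.1811] yawY 52.35 tilt [-0.0025  0.0026 -1.    ]
F tool [ 0.4  -0.91 -0.07] T tool [ 0.006 -0.06  -0.004] w 0.35 0.0
shift to pin, tool mm [ 0.72 -0.76 -0.  ] z above seat mm 61.610742390420775
5490 ((499.833251953125, 110.12391662597656), (12.254678726196289, 114.89014434814453), 52.30024719238281)
0 251 0.148
20 814 0.1477
40 867 0.1472
60 943 0.1469
80 1028 0.1465
100 1128 0.146
120 459 0.1457
```

View pics/w4.png

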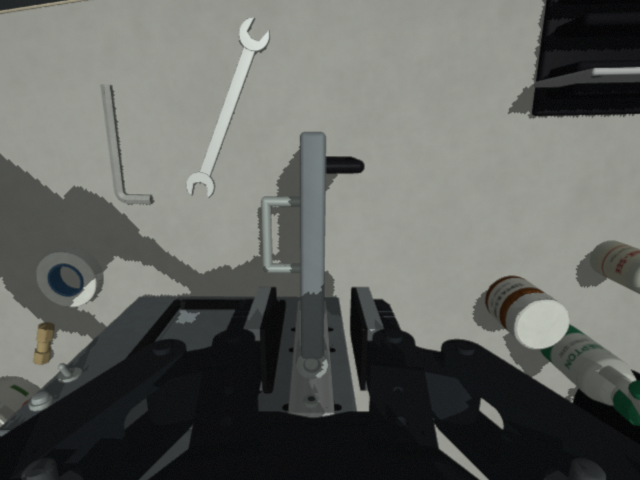

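The wrist picture shows the door hanging on its hinge, knuckle at (311,365), free edge at (313,135), handle on the right. The top edge is at 148.0 mm by the hinge with about 2 mm of droop, so it's fully seated. I'll take the closed fingers to the outer side of the free edge.

Request:
step_arm --pt "2 1.5 1 0 0" --pt "1 3 2 0 0" --pt "0 4.5 3 0 0" --pt "0 5.6 3.7 0 0" --pt "0 5.6 3.7 0 0" --pt "0 5.6 3.7 0 0" --pt "0 5.6 3.7 2 0" --pt "0 5.6 3.7 4 0" --pt "0 5.6 3.7 5.5 0" --pt "0 5.6 3.7 6 0" --pt "0 5.6 3.7 6 0" --pt "0 5.6 3.7 6 0"

```text
time: 15.9
tool_pos: [0.4867, 0.1672, 0.1197]
tcp_rot: [1.014, 2.973, 0.001]
wrist_force: [-0.9, -0.0, 0.6]
width: -0.001
grip_force: 0.0
```

```bash
python3 st.py
cat > arc.py <<'E'
from h import *
import sys
# args: start angle, end angle, n, gap(mm door x offset of TCP), tool-lag start
a0,a1,n,off,ymax=map(float,sys.argv[1:6])
s=bot.read_state();M=R.from_rotvec(s["tcp_rot"]).as_matrix()
yaw0=np.degrees(np.arctan2(M[1,1],M[0,1]));h=np.array([.55487,.06666])
for i in range(1,int(n)+1):
    th=a0+(a1-a0)*i/n; psi=np.radians(-38.1-th)
    ex=np.array([np.cos(psi),np.sin(psi)]);ey=np.array([-ex[1],ex[0]])
    p=h-off/1000*ex-.114*ey
    d=M.T@np.r_[p-s["tool_pos"][:2],0]*100
    ty=min(-38.1-th+180,ymax)
    print(round(th,1),"[0,%.1f,%.1f,0,%.1f],"%(d[0],d[1],yaw0-ty))
E
python3 arc.py 89.5 45 14 20.5 127
```

```text
t 15.9 tcp [0.4867 0.1672 0.1197] yawY 52.33 tilt [-6.e-04  7.e-04 -1.e+00]
F tool [ 0.68 -0.57 -0.57] T tool [-0.024  0.015 -0.031] w -0.001 0.0
shift to pin, tool mm [-5.559e+01 -3.722e+01  1.000e-02] z above seat mm 0.19658385475437856
86.3 [0,-0.0,-2.4,0,-3.2],
83.1 [0,0.0,-3.0,0,-6.4],
80.0 [0,0.0,-3.7,0,-9.6],
76.8 [0,0.0,-4.3,0,-12.8],
73.6 [0,-0.0,-5.0,0,-16.0],
70.4 [0,-0.1,-5.6,0,-19.1],
67.2 [0,-0.2,-6.2,0,-22.3],
64.1 [0,-0.4,-6.9,0,-25.5],
60.9 [0,-0.6,-7.5,0,-28.7],
57.7 [0,-0.8,-8.1,0,-31.9],
54.5 [0,-1.0,-8.7,0,-35.0],
51.4 [0,-1.3,-9.2,0,-38.2],
48.2 [0,-1.6,-9.8,0,-41.4],
45.0 [0,-2.0,-10.3,0,-44.6],
```

Request:
step_arm --pt "0 0 -0.6 0 0" --pt "0 0 -1.2 0 0" --pt "0 0 -1.8 0 -2" --pt "0 0 -2.4 0 -3.2" --pt "0 0 -3 0 -6.4" --pt "0 0 -3.7 0 -9.6" --pt "0 0 -4.3 0 -12.8" --pt "0 0 -5 0 -16" --pt "0 -0.1 -5.6 0 -19.1" --pt "0 -0.2 -6.2 0 -22.3" --pt "0 -0.4 -6.9 0 -25.5" --pt "0 -0.6 -7.5 0 -28.7" --pt "0 -0.8 -8.1 0 -31.9" --pt "0 -1 -8.7 0 -35" --pt "0 -1.3 -9.2 0 -38.2" --pt "0 -1.6 -9.8 0 -41.4" --pt "0 -2 -10.3 0 -44.6" --pt "0 -2 -10.3 0 -44.6"

```text
time: 17.7
tool_pos: [0.4388, 0.0728, 0.1194]
tcp_rot: [-0.189, 3.135, -0.0]
wrist_force: [0.2, -0.3, 0.2]
width: 0.001
grip_force: 0.0
```

```bash
python3 st.py
python3 - <<'E'
from h import *
im,d,K,T=cam("side");P=pts(d,K,T)
h=np.array([.55487,.06666])
m=(P[...,2]>.14)&(P[...,2]<.152)&(np.linalg.norm(P[...,:2]-h,axis=-1)<.14)
k,lab,stt,ce=cv2.connectedComponentsWithStats(m.astype(np.uint8))
for i in range(1,k):
    if stt[i,4]>25:
        q=P[lab==i];print(stt[i],q.mean(0).round(3),cv2.minAreaRect((q[:,:2]*1000).astype(np.float32)))
E
python3 arc.py 45 12 11 20.5 127
```

```text
t 17.7 tcp [0.4388 0.0728 0.1194] yawY 96.91 tilt [-5.e-04 -2.e-04 -1.e+00]
F tool [-0.16 -0.29 -0.23] T tool [ 0.003 -0.003  0.047] w 0.001 0.0
shift to pin, tool mm [-5.468e+01 -1.931e+01  3.000e-02] z above seat mm -0.1252179888708571
[292 180  11  31 110] [0.519 0.003 0.144] ((514.4849853515625, -1.8947296142578125), (119.68235778808594, 10.249736785888672), 51.6390266418457)
[299 196  48  19 248] [0.487 0.066 0.146] ((484.4458923339844, 62.51155090332031), (39.190250396728516, 115.3284912109375), 79.11561584472656)
[235 213  57  10 241] [0.624 0.043 0.146] ((624.7691650390625, 41.568267822265625), (29.71744155883789, 128.94464111328125), 63.662841796875)
42.0 [0,0.1,-0.6,0,-3.1],
39.0 [0,0.1,-1.2,0,-6.1],
36.0 [0,0.1,-1.8,0,-9.1],
33.0 [0,0.1,-2.4,0,-12.1],
30.0 [0,0.1,-3.0,0,-15.1],
27.0 [0,0.0,-3.6,0,-18.1],
24.0 [0,-0.1,-4.2,0,-21.1],
21.0 [0,-0.2,-4.8,0,-24.1],
18.0 [0,-0.4,-5.4,0,-27.1],
15.0 [0,-0.5,-6.0,0,-30.1],
12.0 [0,-0.8,-6.5,0,-30.2],
```

Request:
step_arm --pt "0 0.1 -0.6 0 -3" --pt "0 0.1 -1.2 0 -6" --pt "0 0.1 -1.8 0 -9" --pt "0 0.1 -2.4 0 -12" --pt "0 0.1 -3 0 -15" --pt "0 0 -3.6 0 -18" --pt "0 -0.1 -4.2 0 -21" --pt "0 -0.2 -4.8 0 -24" --pt "0 -0.4 -5.4 0 -27" --pt "0 -0.5 -6 0 -30" --pt "0 -0.8 -6.5 0 -30" --pt "0 -0.8 -6.5 0 -30"

```text
time: 18.95
tool_pos: [0.4553, 0.0097, 0.1193]
tcp_rot: [-0.992, 2.98, -0.0]
wrist_force: [-0.3, 0.2, 0.2]
width: -0.0
grip_force: 0.0
```

```bash
python3 st.py
python3 - <<'E'
from h import *
im,d,K,T=cam("side");save("s5",cv2.resize(im[120:300,200:380],None,fx=3.3,fy=3.3));P=pts(d,K,T)
E
python3 arc.py 12 0 8 20.5 127
```

```text
t 18.95 tcp [0.4553 0.0097 0.1193] yawY 126.81 tilt [-5.e-04 -5.e-04 -1.e+00]
F tool [ 0.18  0.33 -0.23] T tool [ 0.013 -0.007  0.029] w -0.0 0.0003872240845437247
shift to pin, tool mm [-5.399e+01 -1.327e+01  4.000e-02] z above seat mm -0.17834383707479584
10.5 [0,0.1,-0.3,0,-0.2],
9.0 [0,0.2,-0.6,0,-0.2],
7.5 [0,0.2,-0.9,0,-0.2],
6.0 [0,0.2,-1.2,0,-0.2],
4.5 [0,0.2,-1.5,0,-0.2],
3.0 [0,0.2,-1.8,0,-0.2],
1.5 [0,0.2,-2.1,0,-0.2],
0.0 [0,0.2,-2.4,0,-0.2],
```

View pics/s5.png

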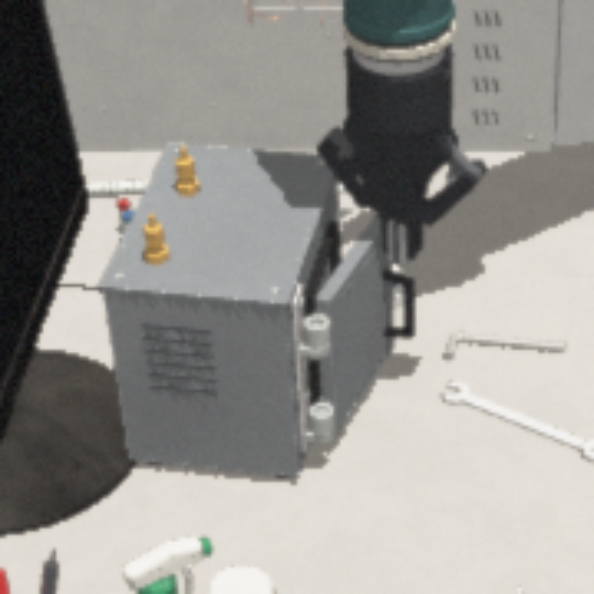

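The crop shows the door about 15–20° open on both knuckles at (315,335) and (320,420), with the fingers behind the free edge. I'll keep pushing slowly.

Request:
step_arm --pt "0 0.1 -0.3 0 0" --pt "0 0.2 -0.6 0 0" --pt "0 0.2 -0.9 0 0" --pt "0 0.2 -1.2 0 0" --pt "0 0.2 -1.5 0 0" --pt "0 0.2 -1.5 0 0"

```text
time: 19.6
tool_pos: [0.4626, -0.0037, 0.1192]
tcp_rot: [-0.995, 2.979, -0.001]
wrist_force: [-0.1, -0.2, -0.4]
width: 0.003
grip_force: 0.0
```

```bash
python3 st.py
```

```text
t 19.6 tcp [ 0.4626 -0.0037  0.1192] yawY 126.95 tilt [ 0.e+00 -9.e-04 -1.e+00]
F tool [ 0.22 -0.07  0.41] T tool [-0.028  0.054 -0.003] w 0.003 0.0
shift to pin, tool mm [-56.2    1.54  -0.  ] z above seat mm -0.3278031008631943
```

Request:
step_arm --pt "0 0 -0.2 0 0" --pt "0 0 -0.4 0 0" --pt "0 0 -0.6 0 0" --pt "0 0 -0.8 0 0" --pt "0 0 -0.8 0 0"

```text
time: 20.1
tool_pos: [0.4652, -0.0078, 0.1189]
tcp_rot: [0.994, -2.977, -0.008]
wrist_force: [-7.7, 9.1, 6.9]
width: -0.003
grip_force: 0.3
```

```bash
python3 st.py; python3 arc.py 0 0 1 20.5 127
```

```text
t 20.1 tcp [ 0.4652 -0.0078  0.1189] yawY 126.92 tilt [ 0.0013  0.0055 -1.    ]
F tool [ 0.68 11.92 -6.84] T tool [-1.27  -0.091 -0.06 ] w -0.003 0.25717002048622817
shift to pin, tool mm [-5.665e+01  6.450e+00 -4.000e-02] z above seat mm -0.5699930902292871
0.0 [0,-0.1,-0.4,0,-0.1],
```

Request:
step_arm --pt "0 0 -0.1 0 0" --pt "0 0 -0.2 0 0" --pt "0 0 -0.3 0 0" --pt "0 0 -0.3 0 0"

```text
time: 20.5
tool_pos: [0.4651, -0.0081, 0.1189]
tcp_rot: [0.993, -2.975, -0.015]
wrist_force: [-14.7, 19.2, 12.1]
width: 0.004
grip_force: 0.5
```

```bash
python3 st.py; python3 arc.py 0 0 1 20.5 127;python3 - <<'E'
from h import *
im,d,K,T=cam("side");save("s6",cv2.resize(im[120:300,200:380],None,fx=3.3,fy=3.3))
P=pts(d,K,T);yaw=np.radians(-38.1);ex=np.array([np.cos(yaw),np.sin(yaw)]);ey=np.array([-ex[1],ex[0]])
h=np.array([.55487,.06666]);l=P[...,:2]-h;X=l@ex;Y=l@ey
m=(P[...,2]>.1465)&(P[...,2]<.1500)&(abs(X)<.05)&(Y<-.005)&(Y>-.135)
for a in range(-13,0):
    k=m&(Y>a/100)&(Y<=(a+1)/100)
    if k.sum()>5:print(a,k.sum(),np.percentile(X[k],[10,50,90]).round(4))
E
```

```text
t 20.5 tcp [ 0.4651 -0.0081  0.1189] yawY 126.91 tilt [ 0.0022  0.0108 -0.9999]
F tool [  0.24  24.26 -11.83] T tool [-2.415 -0.181 -0.222] w 0.004 0.4726919566746801
shift to pin, tool mm [-5.686e+01  6.580e+00 -5.000e-02] z above seat mm -0.5662922372562107
0.0 [0,-0.1,-0.4,0,-0.1],
-11 16 [-0.032  -0.0193 -0.0043]
-10 6 [-0.0057 -0.0022  0.0076]
-9 6 [-0.0036  0.0003  0.0079]
-8 7 [-0.005   0.0003  0.0071]
-7 8 [-0.006  -0.0011  0.0143]
-6 10 [-0.0032  0.0003  0.0039]
-4 9 [-0.0028  0.0012  0.0143]
-3 11 [-0.0057 -0.0026  0.0046]
-2 6 [-0.0047 -0.0029  0.0018]
```

The tool has stopped moving and the door's top edge is parallel to the front, so it looks shut against the seal. I'll back off and check that it stays.

Request:
step_arm --pt "0 0 0.3 0 0" --pt "0 0 0.8 0 0" --pt "0 0 2 0 0" --pt "0 0 3.5 0 0" --pt "0 0 5 -1 0" --pt "0 0 6 -4 0" --pt "0 0 6 -8 0" --pt "0 0 6 -12 0" --pt "0 0 6 -12 0" --pt "0 0 6 -12 0"

```text
time: 21.55
tool_pos: [0.4333, 0.0366, 0.2412]
tcp_rot: [-0.995, 2.976, -0.002]
wrist_force: [0.3, 0.5, -0.2]
width: -0.001
grip_force: 0.0
```

```bash
python3 st.py
python3 - <<'E'
from h import *
im,d,K,T=cam("scene");c=cv2.resize(im[160:290,295:440],None,fx=3,fy=3)
im,d,K,T=cam("side");c2=cv2.resize(im[150:280,220:330],None,fx=3,fy=3);save("s7",np.hstack([c,c2]))
P=pts(d,K,T);yaw=np.radians(-38.1);ex=np.array([np.cos(yaw),np.sin(yaw)]);ey=np.array([-ex[1],ex[0]])
h=np.array([.55487,.06666]);l=P[...,:2]-h;X=l@ex;Y=l@ey
m=(P[...,2]>.1455)&(P[...,2]<.1500)&(abs(X)<.05)&(Y<-.005)&(Y>-.135)
for a in range(-13,0):
    k=m&(Y>a/100)&(Y<=(a+1)/100)
    if k.sum()>5:print(a,k.sum(),np.percentile(X[k],[10,50,90]).round(4),np.median(P[k][:,2]).round(4))
im,d,K,T=cam("scene");P=pts(d,K,T);l=P[...,:2]-h;X=l@ex;Y=l@ey
m=(P[...,2]>.1)&(P[...,2]<.14)&(X<0.02)&(X>-.06)&(Y<-.012)&(Y>-.127)
print("face fit X=a*Y+b",m.sum(),np.polyfit(Y[m],X[m],1), "(shut: slope ~0, X -.006)")
E
```

```text
t 21.55 tcp [0.4333 0.0366 0.2412] yawY 126.99 tilt [-0.0033 -0.0025 -1.    ]
F tool [-0.54  0.17  0.16] T tool [-0.027  0.037 -0.042] w -0.001 0.0
shift to pin, tool mm [-55.39 -48.32   0.3 ] z above seat mm 121.65788740094006
-13 8 [-0.0087 -0.0032  0.0053] 0.1463
-12 9 [-0.008  -0.0026  0.0141] 0.1465
-11 11 [-0.0075 -0.0047  0.0001] 0.1472
-10 8 [-0.0058 -0.0031  0.0003] 0.1472
-9 13 [-0.0067 -0.002   0.0025] 0.1471
-8 10 [-0.0042  0.0012  0.0141] 0.1469
-7 10 [-0.0055 -0.0022  0.0038] 0.1485
-6 15 [-0.0063 -0.0001  0.0137] 0.1469
-5 14 [-0.0052 -0.0013  0.0038] 0.1473
-4 12 [-0.0057 -0.0023  0.0033] 0.1474
-3 12 [-0.0039  0.0002  0.0048] 0.1477
-2 13 [-0.0055 -0.0018  0.0036] 0.1475
face fit X=a*Y+b 1182 [ 0.06436162 -0.0057343 ] (shut: slope ~0, X -.006)
```

View pics/s7.png

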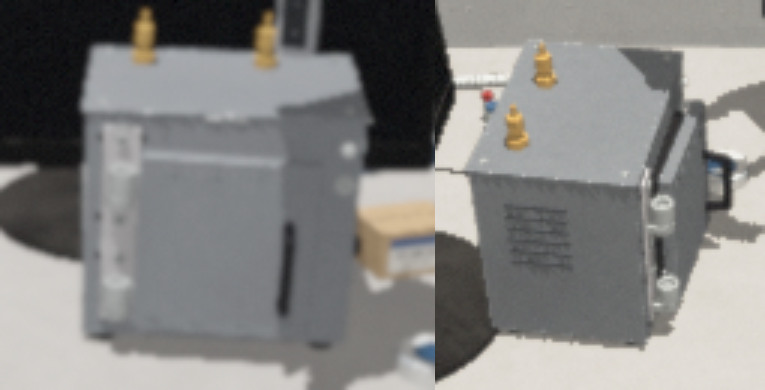

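Run:
```python
from h import *
yaw=np.radians(-38.1);ex=np.array([np.cos(yaw),np.sin(yaw)]);ey=np.array([-ex[1],ex[0]]);h=np.array([.55487,.06666])
def fit(n,X,Y,m):
    x,y=X[m],Y[m]
    if len(x)<50: print(n,len(x));return
    for _ in range(6):
        p=np.polyfit(y,x,1);r=x-np.polyval(p,y);k=abs(r)<max(.0015,1.5*np.median(abs(r)));x,y=x[k],y[k]
    print(n,len(x),"deg",np.degrees(np.arctan(p[0])).round(2),"b mm",(p[1]*1000).round(2),y.min().round(3),y.max().round(3))
for n in("wrist","scene","side"):
    im,d,K,T=cam(n);P=pts(d,K,T);l=P[...,:2]-h;X=l@ex;Y=l@ey;Z=P[...,2]
    fit(n+" face",X,Y,(Z>.112)&(Z<.142)&(X<.0)&(X>-.03)&(Y<-.015)&(Y>-.125))
    fit(n+" boxfront",X,Y,(Z>.152)&(Z<.168)&(abs(X-.014)<.012)&(Y<.015)&(Y>-.15))
    m=(Z>.1445)&(Z<.1495)&(X<.012)&(X>-.03)&(Y<-.015)&(Y>-.125);fit(n+" top",X,Y,m)
```

```text
wrist face 1810 deg 1.8 b mm -5.89 -0.125 -0.023
wrist boxfront 1545 deg -0.19 b mm 14.22 -0.15 -0.056
wrist top 455 deg 1.3 b mm -1.18 -0.125 -0.052
scene face 519 deg 1.96 b mm -7.48 -0.125 -0.015
scene boxfront 372 deg -0.51 b mm 11.64 -0.149 0.015
scene top 50 deg 2.02 b mm -4.83 -0.123 -0.015
side face 117 deg 1.93 b mm -6.02 -0.122 -0.016
side boxfront 63 deg -0.49 b mm 13.32 -0.143 0.014
side top 36 deg 0.66 b mm -1.37 -0.125 -0.021
```

All three views put the door about 2° open. The finger linkage most likely met the box's upper edge before the catch snapped. I'll turn the tool so only the fingertips, held higher, do the pushing.

```bash
python3 arc.py 2 2 1 42 52
```

```text
2.0 [0,0.4,-3.4,0,74.9],
```

Request:
step_arm --pt "0 0 -0.5 0 8" --pt "0 0.1 -1 0 16" --pt "0 0.1 -1.5 0 24" --pt "0 0.2 -2 0 32" --pt "0 0.2 -2.5 0 40" --pt "0 0.3 -3 0 48" --pt "0 0.3 -3.4 0 56" --pt "0 0.4 -3.4 0 64" --pt "0 0.4 -3.4 0 72" --pt "0 0.4 -3.4 0 75" --pt "0 0.4 -3.4 2 75" --pt "0 0.4 -3.4 5 75" --pt "0 0.4 -3.4 8 75" --pt "0 0.4 -3.4 10 75" --pt "0 0.4 -3.4 10.6 75" --pt "0 0.4 -3.4 10.6 75" --pt "0 0.4 -3.4 10.6 75"

```text
time: 23.55
tool_pos: [0.4507, 0.0063, 0.1339]
tcp_rot: [1.024, 2.969, 0.0]
wrist_force: [0.0, 0.1, 0.4]
width: -0.001
grip_force: 0.0
```

```bash
python3 st.py;python3 arc.py 2 -1 2 17 52
```

```text
t 23.55 tcp [0.4507 0.0063 0.1339] yawY 51.94 tilt [-8.e-04  6.e-04 -1.e+00]
F tool [ 0.05  0.09 -0.45] T tool [-0.085 -0.011  0.012] w -0.001 0.0
shift to pin, tool mm [1.503e+01 1.125e+02 6.000e-02] z above seat mm 14.36871829765407
0.5 [0,-2.7,-0.2,0,-0.1],
-1.0 [0,-3.0,-0.3,0,-0.1],
```

Request:
step_arm --pt "0 -0.6 0 0 0" --pt "0 -1.2 -0.1 0 0" --pt "0 -1.7 -0.2 0 0" --pt "0 -2 -0.2 0 0" --pt "0 -2.2 -0.2 0 0" --pt "0 -2.4 -0.2 0 0" --pt "0 -2.4 -0.2 0 0"

```text
time: 24.25
tool_pos: [0.4678, -0.0102, 0.133]
tcp_rot: [-1.024, -2.97, 0.0]
wrist_force: [0.4, 0.7, -0.5]
width: 0.002
grip_force: 0.0
```

```bash
python3 st.py
```

```text
t 24.25 tcp [ 0.4678 -0.0102  0.133 ] yawY 51.94 tilt [ 1.e-04 -1.e-04 -1.e+00]
F tool [0.16 0.78 0.53] T tool [-0.021  0.018 -0.006] w 0.002 0.0
shift to pin, tool mm [ 3.8600e+01  1.1494e+02 -1.0000e-02] z above seat mm 13.536745530344007
```

Request:
step_arm --pt "0 -0.1 0 0 0" --pt "0 -0.2 0 0 0" --pt "0 -0.3 0 0 0" --pt "0 -0.4 0 0 0" --pt "0 -0.5 0 0 0" --pt "0 -0.5 0 0 0"

```text
time: 24.85
tool_pos: [0.4708, -0.013, 0.1326]
tcp_rot: [-1.024, -2.968, 0.001]
wrist_force: [-3.6, 0.8, 0.1]
width: -0.002
grip_force: 1.6
```

```bash
python3 st.py
```

```text
t 24.85 tcp [ 0.4708 -0.013   0.1326] yawY 51.94 tilt [ 0.0017 -0.001  -1.    ]
F tool [ 3.34 -1.64 -0.08] T tool [ 0.23   0.515 -0.004] w -0.002 1.5588721833773889
shift to pin, tool mm [ 4.274e+01  1.153e+02 -4.000e-02] z above seat mm 13.132030643559055
```

Request:
step_arm --pt "0 -0.1 0 0 0" --pt "0 -0.2 0 0 0" --pt "0 -0.3 0 0 0" --pt "0 -0.4 0 0 0" --pt "0 -0.4 0 0 0"

```text
time: 25.35
tool_pos: [0.4709, -0.0131, 0.1324]
tcp_rot: [-1.022, -2.96, -0.003]
wrist_force: [-13.4, 7.9, 8.2]
width: -0.001
grip_force: 7.9
```

```bash
python3 st.py
```

```text
t 25.35 tcp [ 0.4709 -0.0131  0.1324] yawY 51.9 tilt [ 0.01   -0.0016 -0.9999]
F tool [15.46 -2.06 -7.99] T tool [0.115 2.494 0.014] w -0.001 7.891564518213272
shift to pin, tool mm [ 42.92 115.35   0.24] z above seat mm 12.894114677698381
```

```bash
cat > ang.py <<'E'
from h import *
yaw=np.radians(-38.1);ex=np.array([np.cos(yaw),np.sin(yaw)]);ey=np.array([-ex[1],ex[0]]);h=np.array([.55487,.06666])
def fit(n,X,Y,m):
    x,y=X[m],Y[m]
    if len(x)<30: print(n,len(x));return
    for _ in range(6):
        p=np.polyfit(y,x,1);r=x-np.polyval(p,y);k=abs(r)<max(.0015,1.5*np.median(abs(r)));x,y=x[k],y[k]
    print(n,len(x),"deg",np.degrees(np.arctan(p[0])).round(2),"b mm",(p[1]*1000).round(2),y.min().round(3),y.max().round(3))
import sys
for n in sys.argv[1:]:
    im,d,K,T=cam(n);P=pts(d,K,T);l=P[...,:2]-h;X=l@ex;Y=l@ey;Z=P[...,2]
    np.savez("last_"+n,im=im,d=d,K=K,T=T);print(bot.read_state()["time"])
    fit(n+" lowface",X,Y,(Z>.04)&(Z<.100)&(X<.0)&(X>-.025)&(Y<-.015)&(Y>-.125))
    fit(n+" face",X,Y,(Z>.112)&(Z<.142)&(X<.0)&(X>-.025)&(Y<-.015)&(Y>-.075))
    fit(n+" boxfront",X,Y,(Z>.152)&(Z<.168)&(abs(X-.014)<.012)&(Y<.015)&(Y>-.15))
    m=(Z>.04)&(Z<.142)&(X>-.025)&(X<0)&(Y<-.015)&(Y>-.125)
    for a in(-12,-10,-8,-6,-4,-2):
        k=m&(Y>a/100)&(Y<(a+2)/100);print(a,k.sum(),np.round(np.median(X[k])*1000,1),end="; ")
    print()
E
python3 ang.py scene side
```

```text
25.4
scene lowface 868 deg -0.16 b mm -8.2 -0.125 -0.015
scene face 285 deg 0.81 b mm -7.16 -0.075 -0.015
scene boxfront 269 deg -0.56 b mm 11.73 -0.149 0.015
-12 339 -8.0; -10 492 -7.8; -8 491 -8.0; -6 493 -8.1; -4 485 -7.9; -2 122 -7.7; 
25.45
side lowface 124 deg 0.13 b mm -6.43 -0.101 -0.016
side face 58 deg -0.26 b mm -6.42 -0.074 -0.017
side boxfront 62 deg -0.83 b mm 12.78 -0.133 0.014
-12 111 -11.9; -10 57 -6.3; -8 59 -6.2; -6 61 -6.5; -4 72 -6.4; -2 14 -6.3;
```

The door is now flat against the front, with the same x all along it. I'll back straight off and re-check.

Request:
step_arm --pt "0 0.4 0 0 0" --pt "0 1 0 0 0" --pt "0 2 0 0 0" --pt "0 4 0 0 0" --pt "0 5 0 -2 0" --pt "0 6 0 -6 0" --pt "0 6 0 -10 0" --pt "0 6 0 -11 0" --pt "0 6 0 -11 0" --pt "0 6 0 -11 0" --pt "0 6 0 -11 0"

```text
time: 26.55
tool_pos: [0.4263, 0.0214, 0.241]
tcp_rot: [-1.023, -2.967, 0.002]
wrist_force: [-0.4, -0.2, -0.0]
width: -0.004
grip_force: 0.0
```

```bash
python3 ang.py scene side wrist; python3 st.py
python3 - <<'E'
from h import *
a=np.load("last_scene.npz")["im"];b=np.load("last_side.npz")["im"]
save("s8",np.hstack([cv2.resize(a[160:290,295:440],None,fx=2.8,fy=2.8),cv2.resize(b[150:280,220:360],None,fx=2.8,fy=2.8)]))
E
```

```text
26.6
scene lowface 853 deg 0.06 b mm -7.97 -0.125 -0.015
scene face 286 deg 0.5 b mm -7.55 -0.075 -0.015
scene boxfront 396 deg -0.14 b mm 12.12 -0.149 0.015
-12 382 -7.9; -10 493 -8.1; -8 491 -8.0; -6 494 -8.1; -4 487 -8.0; -2 123 -7.7; 
26.65
side lowface 133 deg 0.09 b mm -6.4 -0.092 -0.016
side face 59 deg -0.2 b mm -6.44 -0.074 -0.016
side boxfront 68 deg -0.49 b mm 13.32 -0.144 0.012
-12 105 -9.1; -10 61 -6.2; -8 55 -6.3; -6 65 -6.4; -4 68 -6.4; -2 17 -6.3; 
26.7
wrist lowface 2555 deg -0.15 b mm -6.41 -0.125 -0.015
wrist face 1570 deg -0.07 b mm -6.02 -0.075 -0.015
wrist boxfront 271 deg 9.75 b mm 11.53 -0.01 0.015
-12 72 -6.1; -10 659 -6.1; -8 1303 -6.1; -6 1298 -6.2; -4 1291 -6.2; -2 319 -5.9; 
t 26.7 tcp [0.4266 0.0214 0.2414] yawY 51.94 tilt [ 0.0024 -0.0019 -1.    ]
F tool [-0.46 -0.33 -0.82] T tool [-0.037  0.017 -0.035] w -0.002 0.0
shift to pin, tool mm [-13.23 115.49  -0.25] z above seat mm 121.89941625837986
```

View pics/s8.png

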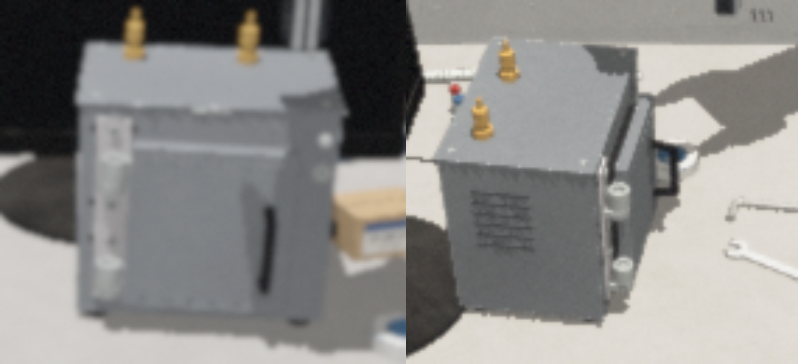

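The picture shows the door flat on the box front with the gripper away. The knuckles are at (110,170) and (107,270), and it stays parallel to within 0.2° with nothing touching it, so the catch is holding. I'll hand it in.

```bash
python3 -c "
from workcell import bot
print(bot.finish_job())"
```

```text
the job is handed in; nothing more can be done
None
```

The door is hung with both knuckles seated on their brackets, swung shut and held by the catch; a first closing push had the gripper press on the box's upper edge at up to about 27 N, so I redid it fingertips only, and I handed the job in at about 27 s.

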